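Feed the bearing carton down the roller track

ROBOT

A 7-joint arm with a two-finger parallel gripper is mounted at the origin on the work surface; the furniture and walls round the work are solid. World frame = base frame: x ahead of the robot, y to its left, z up, the work surface at z = 0. Lengths are in m, angles in rad, forces in N, time in s.
With the tool pointing down it reaches from about 0.35 to 0.9 m from the base axis. Payload 8.1 kg.
Tool frame: the origin (TCP) lies between the finger pads; the fingertips stand ahead of it and the grasp point (between the pads) is the TCP (arm.nose_length is the z of the fingertips in the tool frame, in m); z points along the fingers, y is the line along which they close (so a half turn about z gives the same grasp; the last joint's range is limited). The gripper opens to 92 mm and grips with 3 to 60 N. Pads are 19 mm wide; open, the fingers measure 130 mm over their backs; the gripper's body (75 mm by 190 mm) begins 47 mm behind the grasp point.
Start: joints at [-1.358, 0.434, 0.025, 1.573, -0.012, 1.134, -0.075], TCP at [0.194, 0.594, 0.246] pointing down, gripper open.
Joint ranges: [-2.62, 2.62], [-0.44, 2.09], [-1.27, 1.32], [0.08, 2.57], [-1.32, 4.46], [0.12, 2], [-2.74, 2.74]. Speed limits (rad/s): [2.22, 2.22, 3.01, 3.01, 3.14, 3.14, 3.14].

INTERFACE

Orientations are given as a rotation vector (axis times angle).
In Python, from cell import sensors, optics, arm gives the robot as it stands.
- The arm moves only by the tool arm_command, never from a script. Its argument "deltas" is one flat list of numbers, 7 for each row, row after row: the turn, a rotation vector about the world's x, y, z as a fraction of full scale, then the shift along the world's x, y, z as a fraction of full scale, then the finger opening in mm, from 0 to 91.8. In form: [wx, wy, wz, dx, dy, dz, fingers, wx, wy, wz, dx, dy, dz, fingers, ...]. A call has 1 to 20 rows; each row is the pose to reach, as a shift and turn from the pose commanded when the call began; what a row does not reach only later rows make up. Full scale, the value 1, is 1 m for a shift and 90 degrees for a turn. A row lasts 1/10 s, in which the tool goes at most 50 mm and 8.59 degrees, less where a joint would pass 70% of its speed; a pose out of reach is approached as far as the arm can. A call with a number of a shift or a turn outside -1 to 1 is refused whole. A call with a gripper value outside its range is refused whole. The fingers move at their own pace and stop on an object; "force" is the grip in N (left out, the last holds). Time passes only in rows, so rows that repeat a pose let the fingers close. It gives the time, the measured TCP pose, the force, the opening and the grip force at its end, in the units of the state.
- sensors.observe(): the state, without advancing time (a new reading comes with each control period).
- optics.get_image(name): name is "side" or "top"; returns the picture (420x560x3 uint8, blue, green, red); there is no depth.
- optics.calibration(name): a dict with "camera_matrix" (3x3 intrinsics, pixels), "rvec" (rotation vector, rad) and "tvec" (3), from world to camera coordinates, as OpenCV has them. Camera axes: x right, y down, z forward; pixel columns grow to the right and rows downward; lengths in m; the calibration is good to about 2 mm. A picture is of the moment at which its call begins. calibration takes no time and is no camera call.
- arm.sign_off(): hands the job in; it is judged then, once.
The state is a dict: "clock": time; "joints": joint angles; "dq": joint speeds; "joint_efforts": joint torques, N m; "position": TCP position; "ee_rot": TCP orientation; "force": force on the tool from outside, world axes, zero at the start; "ft_torque": the same for the moment, N m; "width": opening from 0.0 (shut) to 1.0 (fully open); "gripper_force": force on a finger pad.
Only numpy, scipy, OpenCV 4.12 (cv2) and the standard library are available. Lean on these libraries where they do the work, as an engineer would, in place of code of your own. Each camera call takes 0.05 s, during which the arm holds its last target. There are 200 camera calls.

TASK

Load the long, narrow, pale striped carton of bearings onto the sloping roller track: lower it right way up, lengthways between the side rails, onto the upper half of the rollers (do not drop it), and let go so that it rolls down by itself and comes to rest against the stop at the low end. Do not push or hold it on the lower half of the track, and leave the other two cartons where they are.

Things in the scene. Friction and masses are not known exactly. Their poses are not given: they have to be found in the camera images.
- bearing_carton: Closed white carton with fine diagonal grey-blue stripes, 49 x 95 x 40 mm (x, y, z), about 0.3 kg; the narrowest of the three loose cartons. Origin at the centre of its underside; z up, y along its 95 mm length. Grasp it across its 49 mm width.
- lane: Sloped track of 12 free rollers (16 mm dia., 26 mm apart) on a fixed stand. Origin mid-track on the roller tops, 75 mm over the worktop; x uphill along it (0.15 rad slope), y across, z square to it. Rollers span x -0.151 to 0.151; stop face at x -0.155, 21 mm tall: a carton against it is centred at x -0.1075. Rails 72 mm apart inside, 6 mm above rollers. A carton let go rolls to the stop within 2 s.
- bits_carton: Bystander: flat white carton with a green end, 71 x 110 x 36 mm (x, y, z), loose. Origin at the centre of its underside. To be left where it is.
- filter_carton: Bystander: nearly cubic white carton with red bands, 63 x 68 x 64 mm (x, y, z), loose. Origin at the centre of its underside. To be left where it is.
Things that resemble listed ones, but are neither listed nor needed, are in the scene too. Leave any pink or purple look-alike of the bearing_carton alone.

How it is judged:
By the outcome, as a careful person would: the job done as asked, in the order asked, and still so for the second after the job is handed in, with the robot touching nothing.
It also fails if it takes over 48 s, if anything falls off the work surface, if the arm or the gripper's body presses on something with over 40 N, if the wrist force passes 120 N, or if a joint passes its speed limit or range.

## Working session

There is one attempt and no reset: what is moved stays moved. The work goes in short steps, Python scripts to look and compute and a tool call to move; the robot and the scene stay as the last step left them, time stands still between calls to the robot, and variables do not carry over. Pictures are saved under pics/ and viewed, at most 10 in all, crops included, and the job is handed in when it is done.

Besides the shell and the picture viewer there is one more tool, called after "Request:" as name(argument=value, ...) on one line, values as JSON. arm_command: Moves the arm, as the interface text tells. Its arguments: {"type":"object","properties":{"deltas":{"type":"array","items":{"type":"number"}},"force":{"type":"number"}},"required":["deltas"]}

```bash
mkdir -p pics
python3 - <<'E'
from cell import sensors, optics, arm
import cv2
for n in("top","side"):
    cv2.imwrite(f"pics/{n}0.png",optics.get_image(n)); c=optics.calibration(n); print(n,c)
s=sensors.observe();print(s,arm.nose_length)
E
```

```text
top {'camera_matrix': array([[464.29295518,   0.        , 275.94428654],
       [  0.        , 464.29295518, 204.44153222],
       [  0.        ,   0.        ,   1.        ]]), 'rvec': array([ 2.16927986, -2.12458568,  0.09331278]), 'tvec': array([-0.16386477,  0.45723439,  0.95010611])}
side {'camera_matrix': array([[469.94330175,   0.        , 286.48446328],
       [  0.        , 469.94330175, 211.35511435],
       [  0.        ,   0.        ,   1.        ]]), 'rvec': array([ 0.08411392,  2.73556144, -1.51448833]), 'tvec': array([0.47202671, 0.13096946, 1.00453548])}
{'clock': 0.1, 'joints': array([-1.35760251,  0.43513803,  0.02495117,  1.57402755, -0.01160407,
        1.13400342, -0.07505942]), 'dq': array([ 0.00087342, -0.00221423,  0.00184624, -0.00234595,  0.00013045,
       -0.00149179,  0.00077366]), 'joint_efforts': array([ 2.97338083e-03, -6.69122672e+01,  9.87754315e-01, -3.15148902e+01,
       -6.06018165e-02,  3.73983965e-02,  4.88550938e-05]), 'position': array([0.19400407, 0.59365775, 0.24502437]), 'ee_rot': array([-4.93988046e-01, -3.10240065e+00,  2.24194654e-03]), 'force': array([ 0.09453414,  0.68081545, -0.14121858]), 'ft_torque': array([-0.04869375, -0.01924978, -0.01936952]), 'gripper_force': 0.0, 'width': 0.995932582613233} 0.019
```

View pics/top0.png

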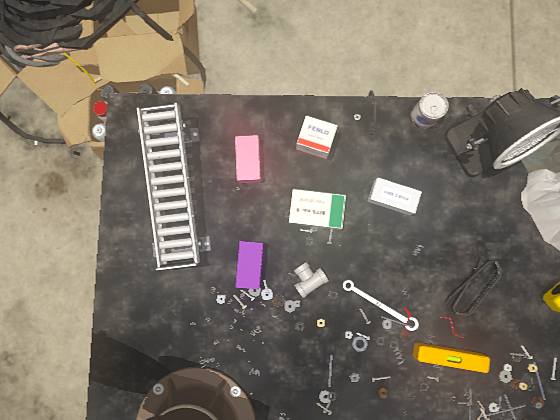

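View pics/side0.png

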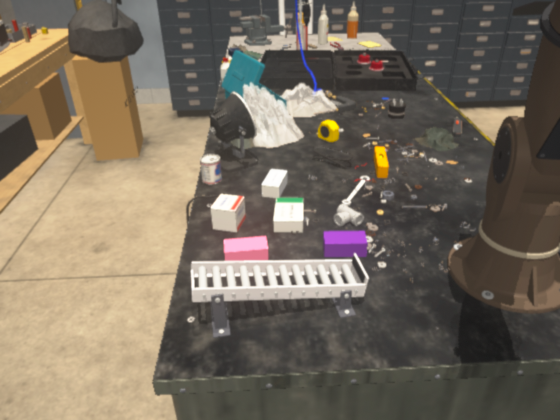

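The top view shows the white carton at about (396,196), bits at (317,209), filter at (317,135) and the lane from (157,107) to (180,268). In the side view the dark stop is at the robot end (360,268). Next I'll zoom in for the corners.

```bash
cat > h.py <<'E'
import numpy as np, cv2
from cell import sensors, optics, arm
def proj(n,P):
    c=optics.calibration(n); return cv2.projectPoints(np.float64(P).reshape(-1,1,3),c["rvec"],c["tvec"],c["camera_matrix"],None)[0].reshape(-1,2)
def unproj(n,uv,z):
    c=optics.calibration(n);R=cv2.Rodrigues(c["rvec"])[0];C=-R.T@c["tvec"]
    uv=np.float64(uv).reshape(-1,2)
    d=(R.T@np.linalg.inv(c["camera_matrix"])@np.c_[uv,np.ones(len(uv))].T).T
    z=np.broadcast_to(z,len(uv)); return C+d*((z-C[2])/d[:,2])[:,None]
E
python3 - <<'E'
from h import *
t=cv2.imread("pics/top0.png");s=cv2.imread("pics/side0.png")
a=cv2.resize(t[165:225,355:435],(400,300),interpolation=cv2.INTER_CUBIC)
b=cv2.resize(s[160:205,250:300],(333,300),interpolation=cv2.INTER_CUBIC)
c=cv2.resize(t[95:275,125:215],(300,600),interpolation=cv2.INTER_AREA)
d=cv2.resize(s[245:345,180:380],(500,250))
L=np.zeros((600,500,3),np.uint8);L[:300,:400]=a;L[300:550]=d
cv2.imwrite("pics/m.png",np.hstack([L,c]))
print(proj("top",[[0,0,0],[.194,.594,.246],[.1,0,0],[0,.1,0]]),proj("side",[[0,0,0],[.194,.594,.246]]))
g=cv2.cvtColor(t,cv2.COLOR_BGR2GRAY)
m=(g>130).astype(np.uint8);n,l,st,ce=cv2.connectedComponentsWithStats(m)
k=l[196,396];ys,xs=np.where(l==k);print(st[k],cv2.minAreaRect(np.c_[xs,ys].astype(np.float32)),cv2.boxPoints(cv2.minAreaRect(np.c_[xs,ys].astype(np.float32))))
print(unproj("top",[[396,193]],.04),unproj("top",[[157,107],[180,268]],.075))
E
```

```text
[[ 195.86769531  427.88047749]
 [-196.5822421   344.04221519]
 [ 197.9208872   377.24309617]
 [ 147.45356667  426.22598201]] [[507.30870762 272.6254426 ]
 [682.78061541 527.97165192]]
[ 367  177   55   38 1281] ((394.3535461425781, 195.95262145996094), (49.83890151977539, 26.500526428222656), 17.927919387817383) [[366.56537 200.8888 ]
 [374.72278 175.67502]
 [422.14172 191.01645]
 [413.9843  216.23022]]
[[ 0.4871255  -0.40114079  0.04      ]] [[0.65155424 0.09316332 0.075     ]
 [0.32501324 0.03026084 0.075     ]]
```

View pics/m.png

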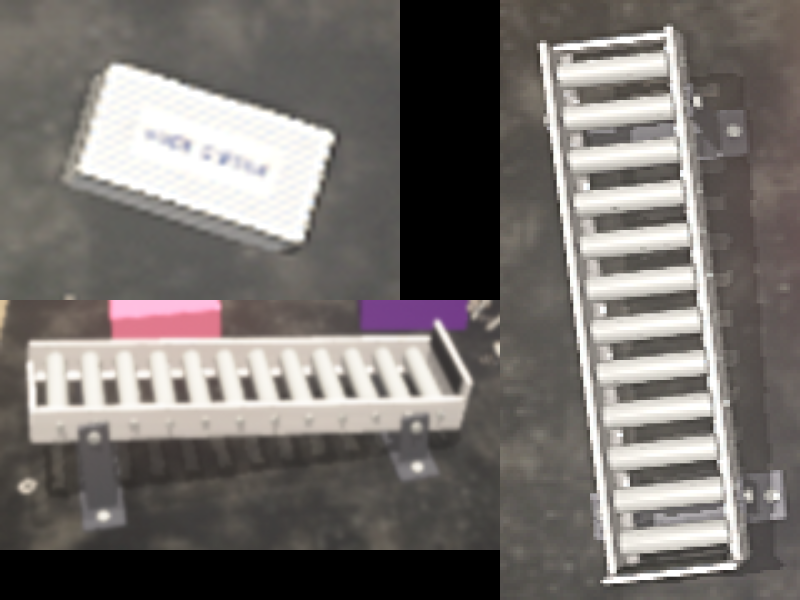

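The crop shows a striped white carton with readable top corners. The lane has its short leg and stop plate at the robot end, so uphill points away from the robot. I'll fit poses next and overlay them as a check.

Run:
```python
from h import *
q=unproj("top",[[377.4,177.8],[422,191.4],[415,213.6],[370.4,201]],.04)
c=q.mean(0);v=(q[1]+q[2]-q[0]-q[3])[:2]/2;w=(q[0]+q[1]-q[2]-q[3])[:2]/2
yaw=np.arctan2(v[1],v[0]);print("carton",c,np.linalg.norm(v),np.linalg.norm(w),yaw,np.arctan2(w[1],w[0]))
r=unproj("top",[[158.6,115.1],[177.3,257.3]],[.0964,.0536])
lc=r.mean(0);d=r[0]-r[1];ly=np.arctan2(d[1],d[0]);print("lane",lc,np.linalg.norm(d),ly)
cy,sy=np.cos(ly),np.sin(ly);cp,sp=np.cos(.15),np.sin(.15)
R=np.array([[cy,-sy,0],[sy,cy,0],[0,0,1]])@np.array([[cp,0,-sp],[0,1,0],[sp,0,cp]])
np.savez("lane.npz",R=R,c=lc)
LP=[[-.155,.036,.006],[-.155,-.036,.006],[.155,-.036,.006],[.155,.036,.006]]
Q=lambda P:np.array(P)@R.T+lc
a=np.array([np.cos(yaw),np.sin(yaw)]);b=np.array([-a[1],a[0]])
def box(z):return [np.r_[c[:2]+i*.0475*a+j*.0245*b,z] for i,j in((1,1),(1,-1),(-1,-1),(-1,1))]
out=[]
for n,(x0,x1,y0,y1) in (("top",(130,430,95,275)),("side",(180,380,160,345))):
    im=cv2.imread(f"pics/{n}0.png");f=2 if n=="top" else 3
    im=cv2.resize(im,None,fx=f,fy=f)
    for P,col in((Q(LP),(0,0,255)),(box(.04),(0,200,0)),(box(0),(255,0,0)),(Q([[-.155,.036,.0],[-.155,-.036,.0],[-.155,-.036,.021],[-.155,.036,.021]]),(255,0,255))):
        cv2.polylines(im,[np.int32(proj(n,P)*f)],True,col,1)
    for i in range(12):
        x=-.143+.026*i
        cv2.line(im,*[tuple(int(k) for k in p*f) for p in proj(n,Q([[x,-.03,0],[x,.03,0]]))],(0,255,255),1)
    cv2.imwrite(f"pics/o_{n}.png",im[y0*f:y1*f,x0*f:x1*f])
```

```text
carton [ 0.48111272 -0.40138451  0.04      ] 0.09426557838209798 0.049548812427723424 -1.8444946152325516 -0.2996274107778591
lane [0.48676771 0.06216812 0.075     ] 0.28811111288922064 0.14368719997118107
```

View pics/o_top.png

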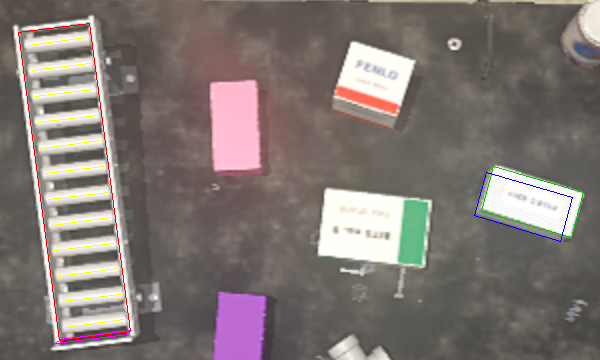

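View pics/o_side.png

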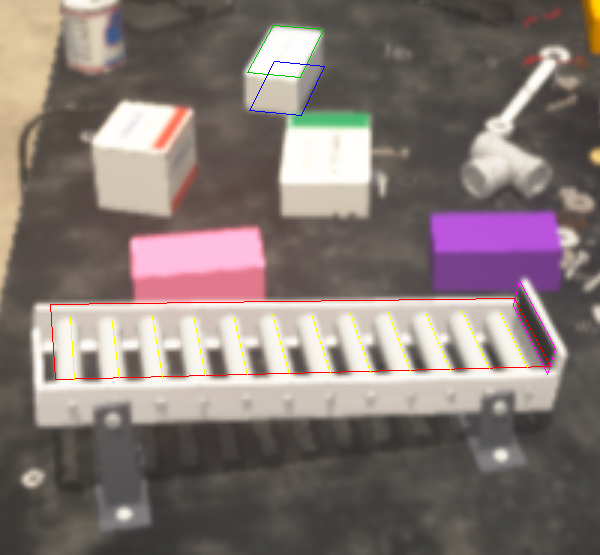

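The overlay fits both views to about 2 mm: carton at (0.481,-0.401) with yaw 1.297, lane at (0.487,0.062) with yaw 0.144. I'll swing round in an arc to a point above the carton.

Request:
arm_command(deltas=[0,0,-0.05,0.04,-0.024,0,90,0,0,-0.1,0.08,-0.05,0,90,0,0,-0.15,0.115,-0.075,0,90,0,0,-0.2,0.15,-0.1,0,90,0,0,-0.25,0.19,-0.12,0,90,0,0,-0.3,0.226,-0.144,0,90,0,0,-0.34,0.25,-0.18,0,90,0,0,-0.38,0.27,-0.22,0,90,0,0,-0.42,0.3,-0.26,0,90,0,0,-0.46,0.32,-0.3,0,90,0,0,-0.5,0.345,-0.335,0,90,0,0,-0.54,0.37,-0.37,0,90,0,0,-0.58,0.39,-0.41,0,90,0,0,-0.6,0.406,-0.444,0,90,0,0,-0.6,0.406,-0.444,0,90,0,0,-0.6,0.406,-0.444,0,90], force=25)

```text
clock: 1.7
position: [0.6002, 0.149, 0.2453]
ee_rot: [-1.851, -2.538, 0.001]
force: [-0.7, 1.3, -0.2]
width: 0.977
gripper_force: 0.0
```

Request:
arm_command(deltas=[0,0,-0.03,0,-0.045,0,90,0,0,-0.06,0,-0.09,0,90,0,0,-0.1,0,-0.135,0,90,0,0,-0.13,0,-0.18,0,90,0,0,-0.16,0,-0.225,0,90,0,0,-0.2,0,-0.27,0,90,0,0,-0.23,-0.02,-0.31,0,90,0,0,-0.26,-0.035,-0.35,0,90,0,0,-0.29,-0.055,-0.39,0,90,0,0,-0.32,-0.075,-0.43,0,90,0,0,-0.35,-0.09,-0.47,0,90,0,0,-0.37,-0.105,-0.51,0,90,0,0,-0.37,-0.119,-0.55,0,90,0,0,-0.37,-0.119,-0.55,-0.04,90,0,0,-0.37,-0.119,-0.55,-0.08,90,0,0,-0.37,-0.119,-0.55,-0.11,90,0,0,-0.37,-0.119,-0.55,-0.13,90,0,0,-0.37,-0.119,-0.55,-0.13,90,0,0,-0.37,-0.119,-0.55,-0.13,90])

```text
clock: 3.6
position: [0.482, -0.3989, 0.116]
ee_rot: [-2.497, -1.906, -0.0]
force: [0.8, 0.7, 0.2]
width: 0.981
gripper_force: 0.0
```

Request:
arm_command(deltas=[0,0,-0.01,-0.001,-0.002,-0.03,90,0,0,-0.01,-0.001,-0.002,-0.055,90,0,0,-0.01,-0.001,-0.002,-0.075,90,0,0,-0.01,-0.001,-0.002,-0.086,90,0,0,-0.01,-0.001,-0.002,-0.086,90,0,0,-0.01,-0.001,-0.002,-0.086,90,0,0,-0.01,-0.001,-0.002,-0.086,60,0,0,-0.01,-0.001,-0.002,-0.086,40,0,0,-0.01,-0.001,-0.002,-0.086,40,0,0,-0.01,-0.001,-0.002,-0.086,40,0,0,-0.01,-0.001,-0.002,-0.086,40,0,0,-0.01,-0.001,-0.002,-0.086,40,0,0,-0.01,-0.001,-0.002,-0.086,40,0,0,-0.01,-0.001,-0.002,-0.086,40], force=25)

```text
clock: 5.0
position: [0.4804, -0.402, 0.0298]
ee_rot: [2.513, 1.884, 0.0]
force: [0.9, 0.6, -0.2]
width: 0.523
gripper_force: 25.0
```

Request:
arm_command(deltas=[0,0,0,0,0,0.03,40,0,0,0,0,0,0.07,40,0,0,0,0,0,0.11,40,0,0,0,0,0,0.15,40,0,0,0,0,0,0.18,40,0,0,-0.05,0.01,0.03,0.19,40,0,0,-0.1,0.02,0.07,0.19,40,0,0,-0.16,0.03,0.11,0.19,40,0,0,-0.22,0.04,0.15,0.19,40,0,0,-0.29,0.05,0.19,0.19,40,0,0,-0.36,0.06,0.23,0.19,40,0,0,-0.43,0.065,0.27,0.19,40,0,0,-0.5,0.07,0.31,0.19,40,0,0,-0.56,0.075,0.35,0.19,40,0,0,-0.62,0.08,0.39,0.19,40,0,0,-0.67,0.085,0.43,0.19,40,0,0,-0.71,0.088,0.46,0.19,40,0,0,-0.728,0.088,0.476,0.19,40,0,0,-0.728,0.088,0.476,0.19,40,0,0,-0.728,0.088,0.476,0.19,40])

```text
clock: 7.0
position: [0.5677, 0.0735, 0.2194]
ee_rot: [3.133, 0.225, -0.001]
force: [0.7, -0.5, -2.0]
width: 0.526
gripper_force: 25.0
```

Request:
arm_command(deltas=[0.003,-0.02,0,0,0,0,40,0.006,-0.04,0,0,0,0,40,0.009,-0.06,0,0,0,-0.02,40,0.012,-0.08,0,0,0,-0.04,40,0.0137,-0.0945,0,0,0,-0.06,40,0.0137,-0.0945,0,0,0,-0.075,40,0.0137,-0.0945,0,0,0,-0.084,40,0.0137,-0.0945,0,0,0,-0.084,40,0.0137,-0.0945,0,0,0,-0.084,40,0.0137,-0.0945,0,0,0,-0.084,40])

```text
clock: 8.0
position: [0.5688, 0.0737, 0.1366]
ee_rot: [-3.114, -0.222, -0.236]
force: [-0.1, -0.3, -1.9]
width: 0.524
gripper_force: 25.0
```

Run:
```python
from h import *
s=sensors.observe();print(s["position"],s["force"],s["ee_rot"])
z=np.load("lane.npz");R,lc=z["R"],z["c"];p=R.T@(s["position"]-lc);print(p)
print(R.T@cv2.Rodrigues(s["ee_rot"])[0])
print("to contact, world dz",(0.0298-p[2])/R[2,2])
t=cv2.resize(optics.get_image("top")[80:280,100:300],(400,400));d=cv2.resize(optics.get_image("side")[200:350,170:370],(533,400))[:,:400]
cv2.imwrite("pics/p.png",np.hstack([t,d]))
```

```text
[0.56879913 0.07369373 0.13655647] [-0.05605007 -0.34817812 -1.90065829] [-3.11397019 -0.22207947 -0.23590247]
[ 0.09110517 -0.00033951  0.04848633]
[[ 9.99998421e-01 -1.28434569e-03  1.22813649e-03]
 [-1.28418779e-03 -9.99999167e-01 -1.29342714e-04]
 [ 1.22830159e-03  1.27765352e-04 -9.99999237e-01]]
to contact, world dz -0.018898544335884886
```

View pics/p.png

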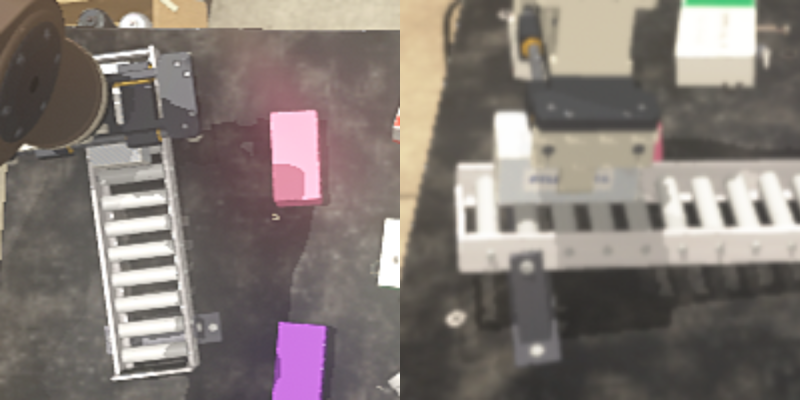

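The carton is held level with the track, between the rails over the upper end. I'll lower it in small steps until it touches.

Request:
arm_command(deltas=[0,0,0,0,0,-0.005,40,0,0,0,0,0,-0.01,40,0,0,0,0,0,-0.013,40,0,0,0,0,0,-0.015,40,0,0,0,0,0,-0.016,40,0,0,0,0,0,-0.016,40,0,0,0,0,0,-0.016,40])

```text
clock: 8.8
position: [0.5682, 0.0741, 0.1198]
ee_rot: [-3.114, -0.223, -0.234]
force: [0.1, -0.4, -2.1]
width: 0.517
gripper_force: 25.0
```

Request:
arm_command(deltas=[0,0,0,0,0,-0.001,40,0,0,0,0,0,-0.0015,40,0,0,0,0,0,-0.0015,40,0,0,0,0,0,-0.0015,40])

```text
clock: 9.2
position: [0.5681, 0.0741, 0.1183]
ee_rot: [-3.114, -0.223, -0.234]
force: [-1.0, 0.3, -2.3]
width: 0.523
gripper_force: 25.0
```

Request:
arm_command(deltas=[0,0,0,0,0,-0.0005,40,0,0,0,0,0,-0.001,40,0,0,0,0,0,-0.001,40,0,0,0,0,0,-0.001,40])

```text
clock: 9.6
position: [0.5683, 0.0741, 0.1174]
ee_rot: [-3.114, -0.223, -0.235]
force: [-0.9, -0.0, 0.3]
width: 0.526
gripper_force: 25.0
```

Request:
arm_command(deltas=[0,0,0,0,0,-0.0005,40,0,0,0,0,0,-0.001,40,0,0,0,0,0,-0.001,40,0,0,0,0,0,-0.001,40])

```text
clock: 10.0
position: [0.5692, 0.0743, 0.1174]
ee_rot: [-3.113, -0.222, -0.238]
force: [-2.8, 0.5, 10.8]
width: 0.522
gripper_force: 25.0
```

Contact at about 11 N. I'll ease off slightly and release.

Request:
arm_command(deltas=[0,0,0,0,0,0.0008,40,0,0,0,0,0,0.0008,40,0,0,0,0,0,0.0008,75,0,0,0,0,0,0.0008,85,0,0,0,0,0,0.0008,85,0,0,0,0,0,0.0008,85,0,0,0,0,0,0.0008,85,0,0,0,0,0,0.0008,85,0,0,0,0,0,0.02,85,0,0,0,0,0,0.05,85,0,0,0,0,0,0.09,85,0,0,0,0,0,0.13,85,0,0,0,0,0,0.15,85,0,0,0,0,0,0.15,85,0,0,0,0,0,0.15,85,0,0,0,0,0,0.15,85,0,0,0,0,0,0.15,85,0,0,0,0,0,0.15,85,0,0,0,0,0,0.15,85,0,0,0,0,0,0.15,85])

```text
clock: 12.0
position: [0.5681, 0.074, 0.266]
ee_rot: [-3.114, -0.222, -0.233]
force: [-0.1, 0.6, -0.1]
width: 0.923
gripper_force: 0.0
```

Request:
arm_command(deltas=[0,0,0,0,0,0,85,0,0,0,0,0,0,85,0,0,0,0,0,0,85,0,0,0,0,0,0,85,0,0,0,0,0,0,85,0,0,0,0,0,0,85,0,0,0,0,0,0,85,0,0,0,0,0,0,85,0,0,0,0,0,0,85,0,0,0,0,0,0,85,0,0,0,0,0,0,85,0,0,0,0,0,0,85])

```text
clock: 13.2
position: [0.5681, 0.0741, 0.2662]
ee_rot: [-3.114, -0.223, -0.234]
force: [-0.2, 0.1, 0.2]
width: 0.927
gripper_force: 0.0
```

Run:
```python
from h import *
z=np.load("lane.npz");R,lc=z["R"],z["c"]
P=np.array([[-.1075+i*.0475,j*.0245,.04] for i,j in((1,1),(1,-1),(-1,-1),(-1,1))])@R.T+lc
o=[]
for n,(x0,y0) in(("top",(110,90)),("side",(190,190))):
    im=cv2.resize(optics.get_image(n),None,fx=2,fy=2);cv2.polylines(im,[np.int32(proj(n,P)*2)],True,(0,255,0),1)
    o.append(im[y0*2:y0*2+400,x0*2:x0*2+400])
cv2.imwrite("pics/f.png",np.hstack(o))
```

```text
(no output)
```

View pics/f.png

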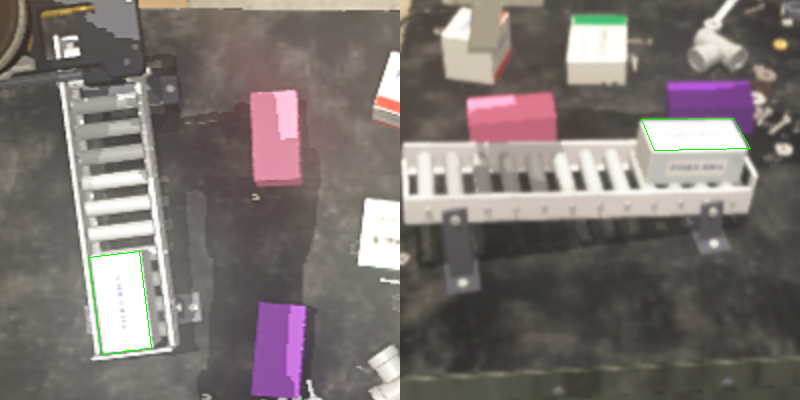

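The carton rests against the stop, matching the predicted outline in both views (crop (122,303) top, (695,135) side). The other cartons are undisturbed.

```bash
python3 -c "
from cell import arm
print(arm.sign_off())"
```

```text
the job is handed in; nothing more can be done
None
```

The striped bearing carton was set down on the upper rollers and let go, and it rolled down to rest against the stop; the other cartons were not moved, and the job was handed in at about 13 s.

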